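# Clear the cassette reader and hold a medicine cassette in its corner

### The arm

A 6-joint arm with a two-finger parallel gripper is mounted at the origin on the work surface. World frame = base frame: x ahead of the robot, y to its left, z up, the work surface at z = 0. Lengths are in m, angles in rad, forces in N, time in s.
With the tool pointing down it reaches from about 0.275 to 0.875 m from the base axis. Payload 12.5 kg.
Tool frame: the origin (TCP) lies at the very end of the fingers, on their centre line; the grasp point (between the pads) lies r.grip_depth behind it (r.grip_depth is the distance from the TCP to the grasp point, in m); z points along the fingers, y is the line along which they close (so a half turn about z gives the same grasp; the last joint's range is limited). The gripper opens to 85 mm and grips with 20 to 120 N. Pads are 22 mm wide; open, the fingers measure 114 mm over their backs; the gripper's body (76 mm by 85 mm) begins 54 mm behind the grasp point. The pads swing forward as they close: fully open they stand 13 mm farther back than shut.
Start: joints at [-1.215, 0.351, 1.652, -0, 1.139, -0.085], TCP at [0.235, -0.497, 0.231] pointing down, gripper open.
Joint ranges: [-2.75, 2.75], [-0.79, 2.1], [0.01, 2.65], [-1.57, 4.71], [0.07, 3.14], [-2.87, 2.87]. Speed limits (rad/s): [2.22, 2.22, 2.79, 3.14, 3.14, 3.14].

### API

Orientations are given as a unit quaternion [w, x, y, z].
In Python, from bench import readout, capture, r, regions_of, tip_of gives the robot as it stands. The module is installed in compiled form; this text tells all that it offers.
- The arm moves only by the shell command python3 -m inch 'ROWS'. ROWS is JSON, a list of rows, each an object of numbers: "x", "y", "z": the shift along the tool's x, y, z each as a share of 6 cm, from -1 to 1; "wx", "wy", "wz": the turn, a rotation vector about the tool's x, y, z each as a share of 0.15 rad, from -1 to 1; "gripper": the gripper command: -1 is shut, 1 is fully open, values between are in proportion. In form: [{"x": .., "y": .., "z": .., "wx": .., "wy": .., "wz": .., "gripper": ..}, ...]. A call has 1 to 10 rows; each row shifts and turns the commanded pose from where the row before left it, along the tool's axes as they then stand; what a row does not reach is not made up. A row lasts 1/8 s, in which the tool goes at most 62.5 mm and 10.7 degrees, less where a joint would pass 70% of its speed; a pose out of reach is approached as far as the arm can. A call with a number of a shift or a turn outside -1 to 1 is refused whole. A call with a gripper value outside its range is refused whole. The fingers move at their own pace and stop on an object; the grip force is fixed at half the most. Time passes only in rows, so rows that do not move let the fingers close. It gives the time, the measured TCP pose, the force, the opening and the grip force at its end, in the units of the state.
- readout.get_obs(): the state, without advancing time (a new reading comes with each control period).
- capture(name): name is "scene" or "top" or "wrist"; returns a dict with "pixels" (420x560x3 uint8, red, green, blue), "z_map" (420x560 float32, m along the optical axis (not along the pixel's ray), 0 where there is no reading), "intrinsics" (3x3 intrinsics, pixels), "camera_from_world" (4x4, takes a point from world to camera coordinates). Camera axes: x right, y down, z forward; pixel columns grow to the right and rows downward; lengths in m; the calibration is good to about 2 mm. A picture is of the moment at which its call begins.
- r.close_job(): hands the job in; it is judged then, once.
Trained networks look in a picture, given as the dict that the camera call returned (one of the last four; its "shot" number tells which), for a name from the list of things; names that differ only in an ending like _2 or _b are one class to them, and where a whole thing is asked for, a point or a joint stands for the part that bears it (a point fixed in the world has none). Each returns a list of dicts, best first, with "score" (0 to 1); they miss things now and then, are a little off and sometimes report something else, mostly with a low value. They report only what shows in the picture. A call takes as long as a camera call. They do not tell look-alikes from the thing itself.
- regions_of(picture, name): "region" (420x560 bool, what is visible of it).
- tip_of(picture, name): "centre" ([x, y, z] in m, in world coordinates, good to about 4 mm: a listed point, or the origin of a listed thing).
The state is a dict: "clock": time; "qpos": joint angles; "joint_vel": joint speeds; "tau": joint torques, N m; "tcp_pos": TCP position; "ee_rot": TCP orientation; "wrist_force": force on the tool from outside, world axes, zero at the start; "wrist_torque": the same for the moment, N m; "grip_width": finger opening in m; "gripper_force": force on a finger pad.
Only numpy, scipy, OpenCV 4.12 (cv2) and the standard library are available. Lean on these libraries where they do the work, as an engineer would, in place of code of your own. Each camera call takes 0.05 s, during which the arm holds its last target. There are 200 camera calls.

### The job

The orange visor headband frame is standing in the way on the grey cassette reader: hang it over the bar of the chrome rail and let go of it. Then take the medicine cassette by its grip, set it flat on the reader plate with its long side along the steel fence, press it into the corner so that it is flush against the steel fence and the blue fence at once, and finish while still holding it pressed there, with the headband still on the rail. Leave the other things on the counter where they are.

Things in the scene. Friction and masses are not known exactly. Their poses are not given: they have to be found in the camera images.
- headband_grip (a point): Centre of the black adjuster block on the crown of the orange visor headband frame. The block is 26 (x) x 22 (y) x 34 mm high. This point is 122 mm above the underside of the frame's feet, 15 mm above the band's top face at the crown (the block's lowest 2 mm are sunk in the band) and 21 mm above the crown's underside, which comes to rest on the bar. z up.
- headband: The frame: a rigid upside-down U of 6 mm thick orange band, 30 mm wide along its own y, upright on two grey feet (30 x 44 mm, 14 mm high) at x -62 and +62 mm; 154 mm long overall, about 0.12 kg, loose. Inside, the arch is 118 mm wide low down, narrowing to a nearly flat 40 mm at the crown. Origin midway between the feet, at their underside.
- rail_mid (a point): Middle of the horizontal bar of the chrome rail, on the bar's axis, 170 mm above the counter. The bar is 12 mm thick, runs along its own y, about 240 mm long between two fixed posts at the ends. The headband hangs with its arch plane square to the bar, crown near the bar's middle.
- rail: The chrome rail itself (bar and its two posts), fixed; origin on the counter under the bar's middle, y along the bar, z up.
- cassette_center (a point): Centre, half-way up the box, of the medicine cassette: white box with blue lid, 70 (x) x 110 (y) x 46 mm high, about 0.3 kg, loose on the counter. On the lid stands a grey grip ridge 22 (x) x 60 (y) mm, 36 mm high, centred; so the lid's top is 23 mm and the ridge's top 59 mm above this point. z up.
- reader: Grey base plate of the cassette reader, 240 x 240 x 12 mm, fixed; origin at the centre of its underside, z up. The two fences stand on it along its +x edge (steel) and its +y edge (blue).
- reader_corner (a point): The inner corner of the two fences at the level of the plate's top, 12 mm above the counter; axes as the reader's. The cassette belongs on the -x, -y side of it: seated, its centre lies at x -35, y -55, z +23 mm from here.
- far_fence: Bare steel fence, rigid and fixed, along the reader's +x edge: 12 mm thick, 240 mm long along y, 40 mm high above the plate; inner face looks to the reader's -x. Origin at the centre of its underside.
- left_fence: Blue fence, rigid and fixed, along the reader's +y edge: 12 mm thick, 150 mm long along x, 40 mm high above the plate; inner face looks to the reader's -y. Origin at the centre of its underside.
- vial0: Small brown medicine jar with white cap, 36 mm across, 60 mm high, in the steel tray; leave alone. Origin under its centre.
- vial1: Small white medicine jar with red cap, 36 mm across, 60 mm high, in the steel tray; leave alone. Origin under its centre.
- vial2: Small brown medicine jar with black cap, 36 mm across, 60 mm high, in the steel tray; leave alone. Origin under its centre.
- sanitiser: White sanitiser bottle, 68 mm across, 170 mm high; leave alone. Origin under its centre.
- pill_jar: Orange pill jar, 44 mm across, 55 mm high; leave alone. Origin under its centre.
- clear_box: Open clear plastic box, 160 x 120 x 70 mm; leave alone. Origin under its centre.
Things that resemble listed ones, but are neither listed nor needed, are in the scene too. Leave any green or yellow look-alike of the part that bears cassette_center alone.

How it is judged:
On the way:
1. the headband frame hangs over the bar of the rail, let go (contact force between headband and rail above 0.3 N and z of headband_grip in the frame of rail_mid between 0.018 and 0.036 m and horizontal distance between headband_grip and rail_mid below 0.09 m and x of headband_grip in the frame of rail_mid between -0.02 and 0.02 m and angle between headband_grip's own z axis and vertical below 0.3 rad and linear speed of headband below 0.05 m/s and contact force between headband and the arm below 0.05 N and contact force between headband and the fingers below 0.05 N), for 0.3 s.
At the end, for the whole second after the job is handed in: Headband hangs still on the bar, released, centred on it within 20 mm, within 90 mm of its middle; cassette at rest, flat on the plate, square within 2.9 deg, within 4 mm of both fences, pressing each with over 1 N, fingers still on it with over 1 N; bystanders within 20 mm (all of step 1 and contact force between cassette and far_fence above 1 N and contact force between cassette and left_fence above 1 N and contact force between cassette and the fingers above 1 N and x of cassette_center in the frame of reader_corner above -0.039 m and y of cassette_center in the frame of reader_corner above -0.059 m and z of cassette_center in the frame of reader_corner below 0.027 m and angle between cassette_center's own z axis and vertical below 0.06 rad and angle between the x axis of cassette_center and the x axis of reader, either way round below 0.05 rad and linear speed of cassette below 0.02 m/s); the arm keeps its last pose, push and grip.
It fails at once if another thing on the counter is moved more than 20 mm (distance of any of vial0, vial1, vial2, sanitiser, pill_jar, clear_box from where it was at the start of the episode above 0.02 m).
It also fails if it takes over 72 s, if anything falls off the work surface, if the arm or the gripper's body presses on something with over 40 N, if the wrist force passes 120 N, or if a joint passes its speed limit or range.

## Working session

There is one attempt and no reset: what is moved stays moved. The work goes in short steps, Python scripts to look and compute and a shell command to move; the robot and the scene stay as the last step left them, time stands still between calls to the robot, and variables do not carry over. Pictures are saved under pics/ and viewed, at most 10 in all, crops included, and the job is handed in when it is done.

```bash
mkdir -p pics; python3 - <<'E'
from bench import readout,capture,r,regions_of,tip_of
import cv2,numpy as np
o=readout.get_obs();print(o['tcp_pos'],o['ee_rot'],o['clock'],r.grip_depth)
ps={}
for n in ['scene','top']:
    p=capture(n);ps[n]=p;cv2.imwrite(f'pics/{n}0.png',p['pixels'][:,:,::-1])
    for k in ['headband_grip','headband','rail_mid','rail','cassette_center','reader','reader_corner','far_fence','left_fence','sanitiser','pill_jar','clear_box','vial0']:
        print(n,k,[(np.round(d['centre'],3).tolist(),round(d['score'],2)) for d in tip_of(p,k)[:3]])
E
```

```text
[ 0.23456237 -0.49710698  0.23075006] [-5.79984691e-04  9.75813220e-01  2.18605164e-01 -6.91284808e-05] 0.0 0.0187
scene headband_grip [([0.74, -0.029, 0.004], 0.73), ([0.537, 0.265, 0.138], 0.56), ([0.511, 0.253, -0.0], 0.44)]
scene headband [([0.538, 0.26, 0.01], 0.92), ([0.513, 0.251, 0.001], 0.62)]
scene rail_mid [([0.578, -0.298, 0.17], 0.65)]
scene rail []
scene cassette_center [([0.599, -0.027, 0.024], 0.96), ([0.464, -0.104, 0.022], 0.78), ([0.292, -0.555, 0.025], 0.76)]
scene reader [([0.51, 0.251, 0.001], 0.83), ([0.576, -0.299, 0.169], 0.31)]
scene reader_corner [([0.629, 0.352, 0.013], 0.73)]
scene far_fence [([0.63, 0.248, 0.015], 0.82), ([0.366, -0.168, 0.001], 0.52)]
scene left_fence [([0.546, 0.365, 0.011], 0.81), ([0.578, -0.302, 0.168], 0.18)]
scene sanitiser [([0.732, -0.136, -0.0], 0.89), ([0.539, 0.261, 0.012], 0.53)]
scene pill_jar [([0.368, -0.164, -0.001], 0.66), ([0.537, 0.258, 0.012], 0.18)]
scene clear_box [([0.251, -0.361, -0.0], 0.75)]
scene vial0 [([0.769, 0.03, 0.011], 0.77), ([0.746, 0.093, -0.001], 0.72), ([0.741, -0.027, 0.003], 0.55)]
top headband_grip [([0.538, 0.264, 0.132], 0.63)]
top headband [([0.535, 0.264, 0.015], 0.88), ([0.366, -0.17, -0.003], 0.31)]
top rail_mid [([0.573, -0.299, 0.17], 0.88)]
top rail []
top cassette_center [([0.762, -0.293, 0.023], 0.93), ([0.293, -0.558, 0.024], 0.9), ([0.461, -0.103, 0.024], 0.89)]
top reader [([0.515, 0.25, -0.001], 0.72)]
top reader_corner [([0.633, 0.35, 0.01], 0.78)]
top far_fence [([0.624, 0.243, 0.012], 0.62)]
top left_fence [([0.549, 0.363, 0.008], 0.62)]
top sanitiser [([0.732, -0.134, -0.003], 0.94)]
top pill_jar [([0.362, -0.171, -0.003], 0.67)]
top clear_box [([0.25, -0.364, 0.0], 0.91)]
top vial0 [([0.747, 0.089, 0.007], 0.61), ([0.772, 0.027, 0.004], 0.45)]
```

View pics/scene0.png

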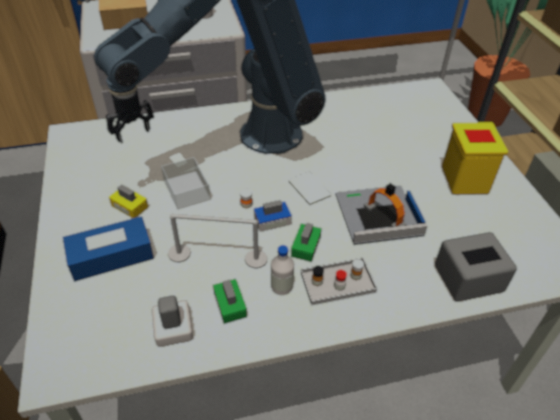

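View pics/top0.png

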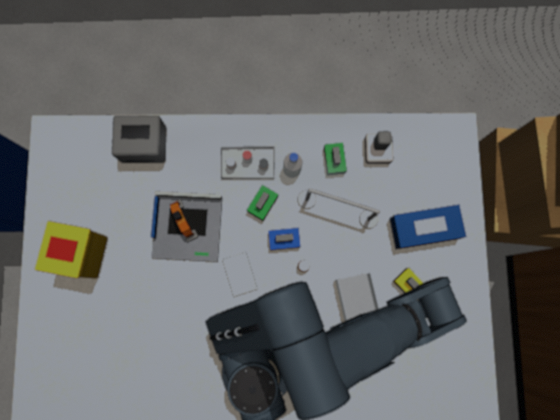

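The scene view shows the headband on the reader at (388,205), the blue-lidded cassette at (272,215), and the rail at (215,235). The top view shows them at (183,220), (284,239) and (338,208). The green and yellow cassettes are look-alikes. Next I'll measure yaws from the depth data.

```bash
cat > h.py <<'E'
from bench import readout,capture,r,regions_of,tip_of
import cv2,numpy as np
def cloud(p):
    z=p['z_map'].astype(float);K=p['intrinsics'];v,u=np.indices(z.shape)
    c=np.stack([(u-K[0,2])/K[0,0]*z,(v-K[1,2])/K[1,1]*z,z,np.ones_like(z)],-1)
    w=c@np.linalg.inv(p['camera_from_world']).T
    w[z<=0]=np.nan
    return w[...,:3]
def box(w,c,rad,z0,z1,m=None):
    k=(np.hypot(w[...,0]-c[0],w[...,1]-c[1])<rad)&(w[...,2]>z0)&(w[...,2]<z1)
    if m is not None:k&=m
    return w[k]
def rect(q):
    if len(q)<5:return len(q)
    (c,s,a)=cv2.minAreaRect((q[:,:2]*1000).astype(np.float32))
    e=np.linalg.eigh(np.cov(q[:,:2].T))[1][:,1]
    return len(q),'rect',np.round(c,1),np.round(s,1),round(a,1),'pca',round(np.degrees(np.arctan2(e[1],e[0]))%180,1),'mean',np.round(q.mean(0),4)
E
python3 - <<'E'
from h import *
for n in ['top','scene']:
    p=capture(n);w=cloud(p);h=cv2.cvtColor(p['pixels'],cv2.COLOR_RGB2HSV)
    blue=(h[...,0]>100)&(h[...,0]<128)&(h[...,1]>120)
    orange=(h[...,0]<16)&(h[...,1]>140)
    print(n)
    print(' band',rect(box(w,(.537,.262),.1,.09,.16)), rect(box(w,(.537,.262),.1,.03,.16,orange)))
    print(' block',rect(box(w,(.537,.262),.1,.128,.16)))
    print(' bar',rect(box(w,(.575,-.3),.16,.15,.19)))
    print(' lid',rect(box(w,(.462,-.103),.08,.035,.055)),'ridge',rect(box(w,(.462,-.103),.08,.065,.1)))
    print(' steel',rect(box(w,(.637,.245),.13,.04,.062,~orange)))
    m=w[...,0]<.61
    print(' bluef',rect(box(w,(.546,.365),.09,.04,.065,blue&m)))
    print(' plate',rect(box(w,(.51,.25),.2,.006,.02)))
E
```

```text
top
 band (267, 'rect', array([533.3, 261.4]), array([111.2,  30. ]), 24.9, 'pca', np.float64(24.8), 'mean', array([0.5302, 0.259 , 0.1177])) (255, 'rect', array([533.5, 261.4]), array([124.1,  30. ]), 24.8, 'pca', np.float64(23.9), 'mean', array([0.5213, 0.255 , 0.1047]))
 block (63, 'rect', array([536., 263.]), array([27.5, 22.5]), 26.4, 'pca', np.float64(22.3), 'mean', array([0.5353, 0.2614, 0.1486]))
 bar (285, 'rect', array([ 575.2, -301.4]), array([254.3,  16.8]), 71.4, 'pca', np.float64(71.4), 'mean', array([ 0.5741, -0.3014,  0.1737]))
 lid (467, 'rect', array([ 463.1, -101.6]), array([ 71.1, 110. ]), 4.4, 'pca', np.float64(94.6), 'mean', array([ 0.4621, -0.1013,  0.0455])) ridge (111, 'rect', array([ 463.5, -102. ]), array([22.3, 57.6]), 4.2, 'pca', np.float64(95.3), 'mean', array([ 0.4626, -0.1023,  0.0812]))
 steel (287, 'rect', array([609.4, 245.6]), array([ 61.5, 240. ]), 0.9, 'pca', np.float64(91.3), 'mean', array([0.6221, 0.2626, 0.0506]))
 bluef (103, 'rect', array([541.4, 362. ]), array([ 10.5, 135.1]), 86.1, 'pca', np.float64(176.4), 'mean', array([0.5404, 0.361 , 0
[... 700 characters left out ...]
))
 lid (445, 'rect', array([ 465.6, -103.6]), array([ 79., 111.]), 3.6, 'pca', np.float64(88.3), 'mean', array([ 0.4757, -0.1071,  0.0463])) ridge (163, 'rect', array([ 466.8, -103.4]), array([32.3, 60.5]), 6.9, 'pca', np.float64(94.2), 'mean', array([ 0.4673, -0.1046,  0.0787]))
 steel (475, 'rect', array([601.6, 243.6]), array([243.7,  74.7]), 88.4, 'pca', np.float64(91.4), 'mean', array([0.6248, 0.2576, 0.0503]))
 bluef (122, 'rect', array([545.4, 359.6]), array([ 12.2, 127.8]), 86.5, 'pca', np.float64(176.4), 'mean', array([0.5487, 0.3582, 0.0505]))
 plate (2725, 'rect', array([507.8, 250. ]), array([395.5, 384. ]), 48.0, 'pca', np.float64(56.7), 'mean', array([0.504 , 0.2321, 0.0129]))
```

```bash
cat >> h.py <<'E'
def to(x,y,z,yaw=None):
    """print the remaining shift/turn to a tool-down goal, in row units of the moves"""
    from scipy.spatial.transform import Rotation as R
    o=readout.get_obs();q=o['ee_rot'];T=R.from_quat([q[1],q[2],q[3],q[0]])
    d=T.inv().apply(np.array([x,y,z])-o['tcp_pos'])/.06
    G=T if yaw is None else R.from_euler('z',yaw,degrees=True)*R.from_euler('x',180,degrees=True)
    w=(T.inv()*G).as_rotvec()/.15
    print('t',round(o['clock'],2),'tcp',np.round(o['tcp_pos'],4),'shift',np.round(d,3),'turn',np.round(w,3),'F',np.round(o['wrist_force'],1),'grip',round(o['grip_width'],4),round(o['gripper_force'],1))
E
python3 -m inch '[{"x":0.5,"y":-0.46,"gripper":1},{"x":0.5,"y":-0.46,"gripper":1},{"x":0.5,"y":-0.46,"gripper":1},{"x":0.5,"y":-0.46,"gripper":1},{"x":0.5,"y":-0.46,"gripper":1},{"x":0.5,"y":-0.46,"gripper":1},{"x":0.5,"y":-0.46,"gripper":1},{"x":0.5,"y":-0.46,"gripper":1},{"x":0.5,"y":-0.46,"gripper":1},{"x":0.5,"y":-0.46,"gripper":1}]' && python3 -m inch '[{"x":0.5,"y":-0.46,"gripper":1},{"x":0.5,"y":-0.46,"gripper":1},{"x":0.5,"y":-0.46,"gripper":1},{"x":0.5,"y":-0.46,"gripper":1},{"x":0.5,"y":-0.46,"gripper":1},{"x":0.5,"y":-0.46,"gripper":1},{"x":0.4,"y":-0.46,"gripper":1},{"x":0,"y":0,"gripper":1},{"gripper":1}]'
python3 - <<'E'
from h import *
to(.5355,.262,.123,24.9)
p=capture('wrist');cv2.imwrite('pics/w1.png',p['pixels'][:,:,::-1])
w=cloud(p);h=cv2.cvtColor(p['pixels'],cv2.COLOR_RGB2HSV)
orange=(h[...,0]<16)&(h[...,1]>140)
print('block',rect(box(w,(.535,.262),.05,.13,.16)),'band',rect(box(w,(.535,.262),.1,.09,.16,orange)))
print([(np.round(d['centre'],3),d['score']) for d in tip_of(p,'headband_grip')[:2]])
E
```

```text
t 1.5 tcp [ 0.2347 -0.4974  0.2313] shift [ 9.934 -9.308  1.805] turn [ 0.    -0.     0.041] F [ 0.2  0.2 -0.3] grip 0.0858 0.0
block 0 band 0
[]$[0]: bad value
```

```bash
python3 -m inch '[{"x":0.5,"y":-0.46,"z":0,"wx":0,"wy":0,"wz":0,"gripper":1},{"x":0.5,"y":-0.46,"z":0,"wx":0,"wy":0,"wz":0,"gripper":1},{"x":0.5,"y":-0.46,"z":0,"wx":0,"wy":0,"wz":0,"gripper":1},{"x":0.5,"y":-0.46,"z":0,"wx":0,"wy":0,"wz":0,"gripper":1},{"x":0.5,"y":-0.46,"z":0,"wx":0,"wy":0,"wz":0,"gripper":1},{"x":0.5,"y":-0.46,"z":0,"wx":0,"wy":0,"wz":0,"gripper":1},{"x":0.5,"y":-0.46,"z":0,"wx":0,"wy":0,"wz":0,"gripper":1},{"x":0.5,"y":-0.46,"z":0,"wx":0,"wy":0,"wz":0,"gripper":1},{"x":0.5,"y":-0.46,"z":0,"wx":0,"wy":0,"wz":0,"gripper":1},{"x":0.5,"y":-0.46,"z":0,"wx":0,"wy":0,"wz":0,"gripper":1}]'
```

```text
clock: 2.85
tcp_pos: [0.3886, -0.1185, 0.2315]
ee_rot: [0.0, 0.976, 0.219, 0.0]
wrist_force: [0.1, -0.5, 0.2]
grip_width: 0.0853
gripper_force: 0.0
```

```bash
python3 -m inch '[{"x":0.5,"y":-0.47,"z":0,"wx":0,"wy":0,"wz":0,"gripper":1},{"x":0.5,"y":-0.47,"z":0,"wx":0,"wy":0,"wz":0,"gripper":1},{"x":0.5,"y":-0.47,"z":0,"wx":0,"wy":0,"wz":0,"gripper":1},{"x":0.5,"y":-0.47,"z":0,"wx":0,"wy":0,"wz":0,"gripper":1},{"x":0.5,"y":-0.47,"z":0,"wx":0,"wy":0,"wz":0,"gripper":1},{"x":0.5,"y":-0.47,"z":0,"wx":0,"wy":0,"wz":0,"gripper":1},{"x":0.5,"y":-0.47,"z":0,"wx":0,"wy":0,"wz":0,"gripper":1},{"x":0.5,"y":-0.47,"z":0,"wx":0,"wy":0,"wz":0,"gripper":1},{"x":0.4,"y":-0.47,"z":0,"wx":0,"wy":0,"wz":0,"gripper":1},{"x":0.4,"y":-0.4,"z":0,"wx":0,"wy":0,"wz":0,"gripper":1}]'
python3 - <<'E'
from h import *
to(.5355,.262,.123,24.9)
p=capture('wrist');cv2.imwrite('pics/w1.png',p['pixels'][:,:,::-1])
w=cloud(p);h=cv2.cvtColor(p['pixels'],cv2.COLOR_RGB2HSV)
orange=(h[...,0]<16)&(h[...,1]>140)
print('block',rect(box(w,(.535,.262),.05,.13,.16)),'band',rect(box(w,(.535,.262),.1,.09,.16,orange)))
print([(np.round(d['centre'],3),d['score']) for d in tip_of(p,'headband_grip')[:2]])
E
```

```text
clock: 4.1
tcp_pos: [0.5304, 0.2557, 0.2312]
ee_rot: [0.0, 0.976, 0.219, -0.0]
wrist_force: [0.2, 0.2, -1.5]
grip_width: 0.0852
gripper_force: 0.0
t 4.1 tcp [0.5304 0.2557 0.2312] shift [ 0.122 -0.058  1.804] turn [0.    0.    0.044] F [ 0.2  0.2 -1.5] grip 0.0852 0.0
block (1531, 'rect', array([537.5, 262.1]), array([25.7, 21.9]), 25.1, 'pca', np.float64(25.3), 'mean', array([0.539 , 0.2628, 0.1499])) band (3492, 'rect', array([538.9, 262.7]), array([106.6,  30.1]), 25.5, 'pca', np.float64(25.6), 'mean', array([0.5474, 0.2667, 0.1088]))
[(array([0.532, 0.264, 0.133]), 0.7), (array([0.628, 0.247, 0.01 ]), 0.55)]
```

View pics/w1.png

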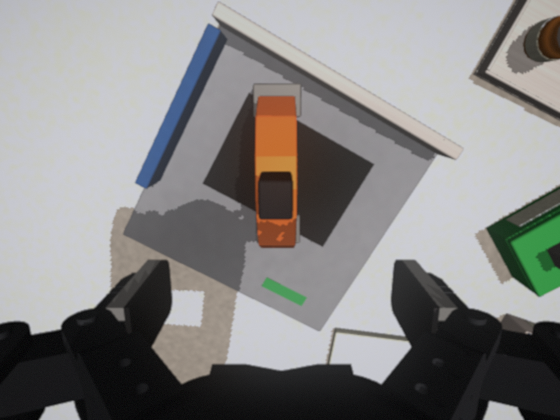

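The wrist view is square to the block at (275,195), with both fences in full view, so I'll measure the fences here while descending.

```bash
python3 - <<'E'
from h import *
p=capture('wrist');w=cloud(p)
a=np.radians(-4);e=np.array([[np.cos(a),np.sin(a)],[-np.sin(a),np.cos(a)]])
loc=(w[...,:2]-np.array([.512,.2505]))@e.T
for nm,k in (('steel',(loc[...,0]>.10)&(loc[...,0]<.14)&(abs(loc[...,1])<.14)),('blue',(loc[...,1]>.1)&(loc[...,1]<.14)&(loc[...,0]<.1)&(loc[...,0]>-.1))):
    q=w[k&(w[...,2]>.044)&(w[...,2]<.06)];print(nm,rect(q))
q=w[(w[...,2]>.005)&(w[...,2]<.018)&(abs(loc).max(-1)<.14)];print('plate z',np.median(q[:,2]))
E
python3 -m inch '[{"x":0.14,"y":-0.05,"z":0.3,"wx":0,"wy":0,"wz":0,"gripper":1},{"x":0,"y":0,"z":0.4,"wx":0,"wy":0,"wz":0,"gripper":1},{"x":0,"y":0,"z":0.4,"wx":0,"wy":0,"wz":0,"gripper":1},{"x":0,"y":0,"z":0.4,"wx":0,"wy":0,"wz":0,"gripper":1},{"x":0,"y":0,"z":0.2,"wx":0,"wy":0,"wz":0,"gripper":1},{"x":0,"y":0,"z":0.1,"wx":0,"wy":0,"wz":0,"gripper":1},{"x":0,"y":0,"z":0,"wx":0,"wy":0,"wz":0,"gripper":1}]'
python3 -m inch '[{"x":0,"y":0,"z":0,"wx":0,"wy":0,"wz":0,"gripper":-1},{"x":0,"y":0,"z":0,"wx":0,"wy":0,"wz":0,"gripper":-1},{"x":0,"y":0,"z":0,"wx":0,"wy":0,"wz":0,"gripper":-1},{"x":0,"y":0,"z":0,"wx":0,"wy":0,"wz":0,"gripper":-1},{"x":0,"y":0,"z":0,"wx":0,"wy":0,"wz":0,"gripper":-1},{"x":0,"y":0,"z":0,"wx":0,"wy":0,"wz":0,"gripper":-1}]'
```

```text
steel (4643, 'rect', array([623.6, 243.5]), array([239.7,  21.6]), 86.5, 'pca', np.float64(86.6), 'mean', array([0.6278, 0.251 , 0.052 ]))
blue (2790, 'rect', array([546.9, 362.6]), array([ 12.7, 145.9]), 86.2, 'pca', np.float64(176.3), 'mean', array([0.5509, 0.3616, 0.0517]))
plate z 0.012359954697095332
clock: 5.12
tcp_pos: [0.5366, 0.2605, 0.1233]
ee_rot: [-0.0, 0.976, 0.219, 0.0]
wrist_force: [-0.0, -0.6, -0.0]
grip_width: 0.0857
gripper_force: 0.0
clock: 5.88
tcp_pos: [0.5366, 0.2608, 0.1236]
ee_rot: [-0.0, 0.976, 0.219, 0.0]
wrist_force: [-0.4, 1.4, 3.9]
grip_width: 0.0209
gripper_force: 59.4
```

Grasped: the opening is 20.9 mm at 59 N. Now lift.

```bash
python3 -m inch '[{"x":0,"y":0,"z":-0.2,"wx":0,"wy":0,"wz":0,"gripper":-1},{"x":0,"y":0,"z":-0.4,"wx":0,"wy":0,"wz":0,"gripper":-1},{"x":0,"y":0,"z":-0.5,"wx":0,"wy":0,"wz":0,"gripper":-1},{"x":0,"y":0,"z":-0.5,"wx":0,"wy":0,"wz":0,"gripper":-1},{"x":0,"y":0,"z":-0.5,"wx":0,"wy":0,"wz":0,"gripper":-1},{"x":0,"y":0,"z":-0.5,"wx":0,"wy":0,"wz":0,"gripper":-1},{"x":0,"y":0,"z":-0.5,"wx":0,"wy":0,"wz":0,"gripper":-1},{"x":0,"y":0,"z":-0.4,"wx":0,"wy":0,"wz":0,"gripper":-1},{"x":0,"y":0,"z":-0.3,"wx":0,"wy":0,"wz":0,"gripper":-1}]'
python3 -m inch '[{"x":-0.1,"y":0.25,"z":0,"wx":0,"wy":0,"wz":0,"gripper":-1},{"x":-0.2,"y":0.5,"z":0,"wx":0,"wy":0,"wz":0,"gripper":-1},{"x":-0.2,"y":0.5,"z":0,"wx":0,"wy":0,"wz":0,"gripper":-1},{"x":-0.2,"y":0.5,"z":0,"wx":0,"wy":0,"wz":0,"gripper":-1},{"x":-0.2,"y":0.5,"z":0,"wx":0,"wy":0,"wz":0,"gripper":-1},{"x":-0.2,"y":0.5,"z":0,"wx":0,"wy":0,"wz":0,"gripper":-1},{"x":-0.2,"y":0.5,"z":0,"wx":0,"wy":0,"wz":0,"gripper":-1},{"x":-0.2,"y":0.5,"z":0,"wx":0,"wy":0,"wz":0,"gripper":-1},{"x":-0.2,"y":0.5,"z":0,"wx":0,"wy":0,"wz":0,"gripper":-1},{"x":-0.2,"y":0.5,"z":0,"wx":0,"wy":0,"wz":0,"gripper":-1}]'
python3 - <<'E'
from h import *
to(.5755,-.301,.345,-18.6)
E
```

```text
clock: 7.0
tcp_pos: [0.5364, 0.2605, 0.353]
ee_rot: [0.0, 0.976, 0.219, 0.0]
wrist_force: [-0.3, 0.3, -1.3]
grip_width: 0.0213
gripper_force: 58.9
clock: 8.25
tcp_pos: [0.5541, -0.0477, 0.3504]
ee_rot: [-0.0, 0.976, 0.218, -0.001]
wrist_force: [-0.3, 0.0, -1.1]
grip_width: 0.0208
gripper_force: 58.9
t 8.25 tcp [ 0.5541 -0.0477  0.3504] shift [-1.477  3.971  0.089] turn [-0.     0.011  5.099] F [-0.3  0.  -1.1] grip 0.0208 58.9
```

```bash
python3 -m inch '[{"x":-0.2,"y":0.5,"z":0,"wx":0,"wy":0,"wz":0,"gripper":-1},{"x":-0.2,"y":0.5,"z":0,"wx":0,"wy":0,"wz":0,"gripper":-1},{"x":-0.2,"y":0.5,"z":0,"wx":0,"wy":0,"wz":0,"gripper":-1},{"x":-0.2,"y":0.5,"z":0,"wx":0,"wy":0,"wz":0,"gripper":-1},{"x":-0.2,"y":0.5,"z":0,"wx":0,"wy":0,"wz":0,"gripper":-1},{"x":-0.2,"y":0.5,"z":0,"wx":0,"wy":0,"wz":0,"gripper":-1},{"x":-0.2,"y":0.5,"z":0,"wx":0,"wy":0,"wz":0,"gripper":-1},{"x":-0.06,"y":0.4,"z":0,"wx":0,"wy":0,"wz":0,"gripper":-1}]'
python3 -m inch '[{"x":0,"y":0,"z":0,"wx":0,"wy":0,"wz":0.5,"gripper":-1},{"x":0,"y":0,"z":0,"wx":0,"wy":0,"wz":0.7,"gripper":-1},{"x":0,"y":0,"z":0,"wx":0,"wy":0,"wz":0.7,"gripper":-1},{"x":0,"y":0,"z":0,"wx":0,"wy":0,"wz":0.7,"gripper":-1},{"x":0,"y":0,"z":0,"wx":0,"wy":0,"wz":0.7,"gripper":-1},{"x":0,"y":0,"z":0,"wx":0,"wy":0,"wz":0.7,"gripper":-1},{"x":0,"y":0,"z":0,"wx":0,"wy":0,"wz":0.6,"gripper":-1},{"x":0,"y":0,"z":0,"wx":0,"wy":0,"wz":0.5,"gripper":-1},{"x":0,"y":0,"z":0,"wx":0,"wy":0,"wz":0,"gripper":-1}]'
python3 - <<'E'
from h import *
to(.5755,-.301,.187,-18.6)
p=capture('scene');cv2.imwrite('pics/s2.png',cv2.resize(p['pixels'][90:300,100:380,::-1],(800,600)))
w=cloud(p);q=w[(w[...,2]>.155)&(w[...,2]<.19)&(np.hypot(w[...,0]-.575,w[...,1]+.3)<.16)];print(rect(q))
E
```

```text
clock: 9.25
tcp_pos: [0.5743, -0.2968, 0.3502]
ee_rot: [-0.0, 0.976, 0.218, -0.001]
wrist_force: [-0.2, 0.1, -1.0]
grip_width: 0.0214
gripper_force: 58.9
clock: 10.38
tcp_pos: [0.5747, -0.2953, 0.3504]
ee_rot: [-0.0, 0.987, -0.161, -0.001]
wrist_force: [-0.8, -0.4, -0.9]
grip_width: 0.0211
gripper_force: 59.0
t 10.38 tcp [ 0.5747 -0.2953  0.3504] shift [0.047 0.086 2.723] turn [-0.001  0.01   0.003] F [-0.8 -0.4 -0.9] grip 0.0211 59.0
(336, 'rect', array([ 574.7, -303.8]), array([256.2,  20.6]), 71.3, 'pca', np.float64(71.4), 'mean', array([ 0.5786, -0.3002,  0.1731]))
```

View pics/s2.png

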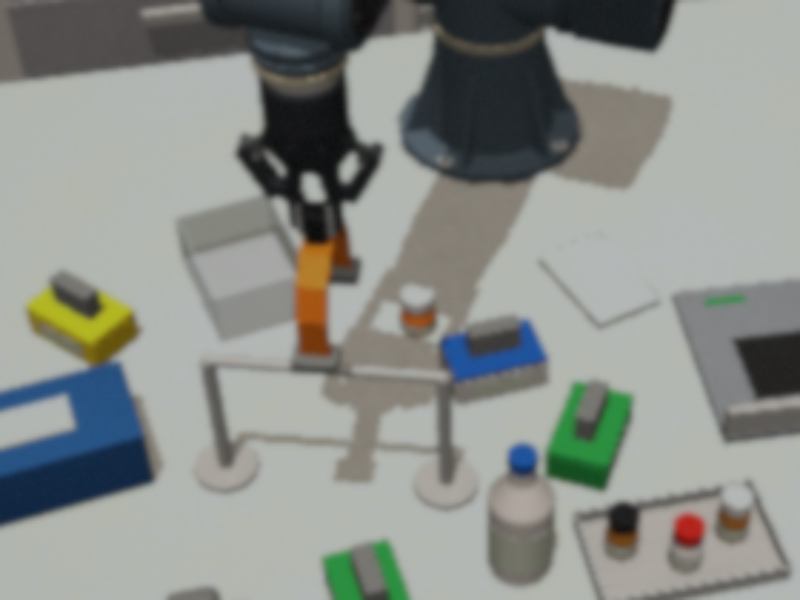

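The crop shows the frame held upright at (315,300), arch plane square to the bar that runs (205,360)–(445,378). Lowering it.

```bash
python3 -m inch '[{"x":0.05,"y":0.08,"z":0.2,"wx":0,"wy":0,"wz":0,"gripper":-1},{"x":0,"y":0,"z":0.4,"wx":0,"wy":0,"wz":0,"gripper":-1},{"x":0,"y":0,"z":0.4,"wx":0,"wy":0,"wz":0,"gripper":-1},{"x":0,"y":0,"z":0.4,"wx":0,"wy":0,"wz":0,"gripper":-1},{"x":0,"y":0,"z":0.4,"wx":0,"wy":0,"wz":0,"gripper":-1},{"x":0,"y":0,"z":0.4,"wx":0,"wy":0,"wz":0,"gripper":-1},{"x":0,"y":0,"z":0.3,"wx":0,"wy":0,"wz":0,"gripper":-1},{"x":0,"y":0,"z":0.15,"wx":0,"wy":0,"wz":0,"gripper":-1},{"x":0,"y":0,"z":0,"wx":0,"wy":0,"wz":0,"gripper":-1}]'
python3 -m inch '[{"x":0,"y":0,"z":0.03,"wx":0,"wy":0,"wz":0,"gripper":-1},{"x":0,"y":0,"z":0.03,"wx":0,"wy":0,"wz":0,"gripper":-1},{"x":0,"y":0,"z":0,"wx":0,"wy":0,"wz":0,"gripper":-1}]'
```

```text
clock: 11.55
tcp_pos: [0.5768, -0.3003, 0.1919]
ee_rot: [-0.0, 0.987, -0.161, -0.0]
wrist_force: [0.8, -0.6, -0.9]
grip_width: 0.0208
gripper_force: 59.0
clock: 11.92
tcp_pos: [0.577, -0.3003, 0.1889]
ee_rot: [0.0, 0.987, -0.161, 0.0]
wrist_force: [-0.4, -0.1, -1.5]
grip_width: 0.0215
gripper_force: 59.0
```

```bash
python3 -m inch '[{"x":0,"y":0,"z":0.03,"wx":0,"wy":0,"wz":0,"gripper":-1},{"x":0,"y":0,"z":0,"wx":0,"wy":0,"wz":0,"gripper":-1}]'
python3 -m inch '[{"x":0,"y":0,"z":0.02,"wx":0,"wy":0,"wz":0,"gripper":-1},{"x":0,"y":0,"z":0,"wx":0,"wy":0,"wz":0,"gripper":-1}]'
```

```text
clock: 12.18
tcp_pos: [0.577, -0.3003, 0.1869]
ee_rot: [0.0, 0.987, -0.161, 0.0]
wrist_force: [0.3, -0.7, -1.2]
grip_width: 0.0212
gripper_force: 59.1
clock: 12.42
tcp_pos: [0.5771, -0.3004, 0.1867]
ee_rot: [0.0, 0.987, -0.161, 0.0]
wrist_force: [-2.9, 1.9, 7.7]
grip_width: 0.0211
gripper_force: 60.3
```

Contact at the expected height. Open and back straight up.

```bash
python3 -m inch '[{"x":0,"y":0,"z":0,"wx":0,"wy":0,"wz":0,"gripper":-0.4},{"x":0,"y":0,"z":0,"wx":0,"wy":0,"wz":0,"gripper":-0.2},{"x":0,"y":0,"z":0,"wx":0,"wy":0,"wz":0,"gripper":0.2},{"x":0,"y":0,"z":0,"wx":0,"wy":0,"wz":0,"gripper":0.2},{"x":0,"y":0,"z":0,"wx":0,"wy":0,"wz":0,"gripper":0.2},{"x":0,"y":0,"z":0,"wx":0,"wy":0,"wz":0,"gripper":0.2},{"x":0,"y":0,"z":0,"wx":0,"wy":0,"wz":0,"gripper":0.2}]'
python3 -m inch '[{"x":0,"y":0,"z":-0.1,"wx":0,"wy":0,"wz":0,"gripper":0.2},{"x":0,"y":0,"z":-0.2,"wx":0,"wy":0,"wz":0,"gripper":0.2},{"x":0,"y":0,"z":-0.3,"wx":0,"wy":0,"wz":0,"gripper":0.2},{"x":0,"y":0,"z":-0.5,"wx":0,"wy":0,"wz":0,"gripper":0.2},{"x":0,"y":0,"z":-0.5,"wx":0,"wy":0,"wz":0,"gripper":0.2},{"x":0,"y":0,"z":0,"wx":0,"wy":0,"wz":0,"gripper":0.2}]'
python3 - <<'E'
from h import *
p=capture('wrist');cv2.imwrite('pics/w3.png',p['pixels'][:,:,::-1]);w=cloud(p)
print('block',rect(box(w,(.577,-.3),.04,.202,.225)))
print([(np.round(d['centre'],3),round(d['score'],2)) for d in tip_of(p,'headband_grip')[:2]+tip_of(p,'rail_mid')[:1]])
p=capture('scene');print([(np.round(d['centre'],3),round(d['score'],2)) for d in tip_of(p,'headband_grip')[:2]])
to(.4635,-.102,.3,94.4)
E
```

```text
clock: 13.3
tcp_pos: [0.5769, -0.3003, 0.1857]
ee_rot: [0.0, 0.987, -0.161, 0.0]
wrist_force: [-0.2, 0.4, 0.1]
grip_width: 0.051
gripper_force: 0.0
clock: 14.05
tcp_pos: [0.5778, -0.3008, 0.2855]
ee_rot: [0.001, 0.987, -0.161, 0.003]
wrist_force: [0.8, 0.1, 0.0]
grip_width: 0.0514
gripper_force: 0.0
block (1552, 'rect', array([ 580.5, -302.2]), array([21.7, 26. ]), 70.8, 'pca', np.float64(162.3), 'mean', array([ 0.5814, -0.3026,  0.214 ]))
[(array([ 0.576, -0.304,  0.198]), 0.88)]
[(array([ 0.578, -0.299,  0.203]), 0.58)]
t 14.3 tcp [ 0.5766 -0.3001  0.2809] shift [-2.839 -2.529 -0.314] turn [-1.2000e-02  4.0000e-03 -1.3146e+01] F [-0.6  0.2  0.6] grip 0.0511 0.0
```

View pics/w3.png

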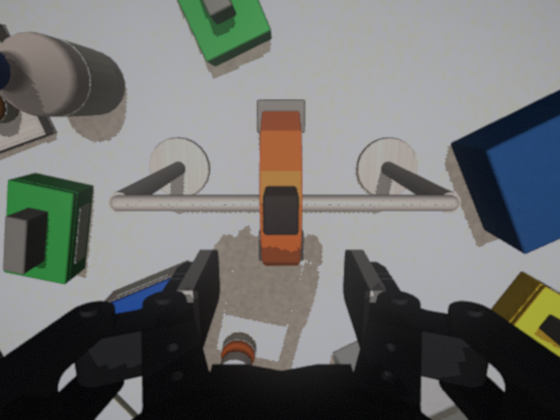

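The headband hangs square on the bar with its block at (280,210), clear of the fingers. On to the cassette.

```bash
python3 -m inch '[{"x":-0.3,"y":-0.26,"z":-0.2,"wx":0,"wy":0,"wz":0,"gripper":1},{"x":-0.5,"y":-0.45,"z":-0.1,"wx":0,"wy":0,"wz":0,"gripper":1},{"x":-0.5,"y":-0.45,"z":0,"wx":0,"wy":0,"wz":0,"gripper":1},{"x":-0.5,"y":-0.45,"z":0,"wx":0,"wy":0,"wz":0,"gripper":1},{"x":-0.5,"y":-0.45,"z":0,"wx":0,"wy":0,"wz":0,"gripper":1},{"x":-0.4,"y":-0.35,"z":0,"wx":0,"wy":0,"wz":0,"gripper":1},{"x":-0.14,"y":-0.12,"z":0,"wx":0,"wy":0,"wz":0,"gripper":1}]'
python3 -m inch '[{"x":0,"y":0,"z":0,"wx":0,"wy":0,"wz":-0.7,"gripper":1},{"x":0,"y":0,"z":0,"wx":0,"wy":0,"wz":-0.8,"gripper":1},{"x":0,"y":0,"z":0,"wx":0,"wy":0,"wz":-0.8,"gripper":1},{"x":0,"y":0,"z":0,"wx":0,"wy":0,"wz":-0.8,"gripper":1},{"x":0,"y":0,"z":0,"wx":0,"wy":0,"wz":-0.8,"gripper":1},{"x":0,"y":0,"z":0,"wx":0,"wy":0,"wz":-0.8,"gripper":1},{"x":0,"y":0,"z":0,"wx":0,"wy":0,"wz":-0.8,"gripper":1},{"x":0,"y":0,"z":0,"wx":0,"wy":0,"wz":-0.8,"gripper":1},{"x":0,"y":0,"z":0,"wx":0,"wy":0,"wz":-0.8,"gripper":1}]'
python3 -m inch '[{"x":0,"y":0,"z":0,"wx":0,"wy":0,"wz":-0.8,"gripper":1},{"x":0,"y":0,"z":0,"wx":0,"wy":0,"wz":-0.8,"gripper":1},{"x":0,"y":0,"z":0,"wx":0,"wy":0,"wz":-0.8,"gripper":1},{"x":0,"y":0,"z":0,"wx":0,"wy":0,"wz":-0.8,"gripper":1},{"x":0,"y":0,"z":0,"wx":0,"wy":0,"wz":-0.8,"gripper":1},{"x":0,"y":0,"z":0,"wx":0,"wy":0,"wz":-0.8,"gripper":1},{"x":0,"y":0,"z":0,"wx":0,"wy":0,"wz":-0.8,"gripper":1},{"x":0,"y":0,"z":0,"wx":0,"wy":0,"wz":-0.45,"gripper":1},{"x":0,"y":0,"z":0,"wx":0,"wy":0,"wz":0,"gripper":1}]'
python3 - <<'E'
from h import *
p=capture('wrist');cv2.imwrite('pics/w4.png',p['pixels'][:,:,::-1]);w=cloud(p)
print(' lid',rect(box(w,(.462,-.103),.08,.035,.055)),'ridge',rect(box(w,(.462,-.103),.08,.072,.1)))
to(.4635,-.102,.058,94.4)
E
```

```text
clock: 15.18
tcp_pos: [0.4631, -0.1011, 0.2995]
ee_rot: [-0.0, 0.987, -0.161, -0.0]
wrist_force: [0.8, -0.4, 0.3]
grip_width: 0.0854
gripper_force: 0.0
clock: 16.3
tcp_pos: [0.4641, -0.1027, 0.2994]
ee_rot: [-0.0, 0.932, 0.364, -0.0]
wrist_force: [-0.1, 0.4, -0.4]
grip_width: 0.0856
gripper_force: 0.0
clock: 17.42
tcp_pos: [0.464, -0.1026, 0.2994]
ee_rot: [-0.0, 0.68, 0.734, -0.0]
wrist_force: [-0.0, 0.0, -1.2]
grip_width: 0.0855
gripper_force: 0.0
 lid (5048, 'rect', array([ 464.5, -102.7]), array([ 70.1, 110. ]), 4.9, 'pca', np.float64(95.2), 'mean', array([ 0.4642, -0.0984,  0.0462])) ridge (1316, 'rect', array([ 464.2, -102.3]), array([21.5, 59.5]), 4.8, 'pca', np.float64(94.7), 'mean', array([ 0.4644, -0.1016,  0.0821]))
t 17.48 tcp [ 0.464  -0.1025  0.2994] shift [ 0.008 -0.005  4.024] turn [-0.003 -0.001 -0.008] F [0.4 0.1 0. ] grip 0.0851 0.0
```

View pics/w4.png

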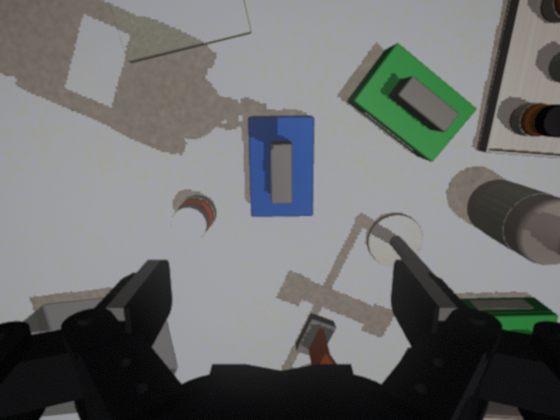

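The blue cassette's ridge is square to the fingers at (282,172), with the centre confirmed at (0.464, -0.102). Descend and grip.

```bash
python3 -m inch '[{"x":0,"y":0,"z":0.3,"wx":0,"wy":0,"wz":0,"gripper":0.6},{"x":0,"y":0,"z":0.6,"wx":0,"wy":0,"wz":0,"gripper":0.6},{"x":0,"y":0,"z":0.6,"wx":0,"wy":0,"wz":0,"gripper":0.6},{"x":0,"y":0,"z":0.6,"wx":0,"wy":0,"wz":0,"gripper":0.6},{"x":0,"y":0,"z":0.6,"wx":0,"wy":0,"wz":0,"gripper":0.6},{"x":0,"y":0,"z":0.6,"wx":0,"wy":0,"wz":0,"gripper":0.6},{"x":0,"y":0,"z":0.4,"wx":0,"wy":0,"wz":0,"gripper":0.6},{"x":0,"y":0,"z":0.3,"wx":0,"wy":0,"wz":0,"gripper":0.6},{"x":0,"y":0,"z":0.1,"wx":0,"wy":0,"wz":0,"gripper":0.6},{"x":0,"y":0,"z":0,"wx":0,"wy":0,"wz":0,"gripper":0.6}]'
python3 -m inch '[{"x":0,"y":0,"z":0,"wx":0,"wy":0,"wz":0,"gripper":-1},{"x":0,"y":0,"z":0,"wx":0,"wy":0,"wz":0,"gripper":-1},{"x":0,"y":0,"z":0,"wx":0,"wy":0,"wz":0,"gripper":-1},{"x":0,"y":0,"z":0,"wx":0,"wy":0,"wz":0,"gripper":-1},{"x":0,"y":0,"z":0,"wx":0,"wy":0,"wz":0,"gripper":-1},{"x":0,"y":0,"z":0,"wx":0,"wy":0,"wz":0,"gripper":-1}]'
```

```text
clock: 18.73
tcp_pos: [0.4639, -0.1022, 0.0537]
ee_rot: [-0.0, 0.679, 0.734, -0.0]
wrist_force: [-0.3, -0.7, -0.4]
grip_width: 0.0682
gripper_force: 0.0
clock: 19.48
tcp_pos: [0.4641, -0.1022, 0.0543]
ee_rot: [0.0, 0.679, 0.734, 0.0]
wrist_force: [-1.8, 0.3, 7.0]
grip_width: 0.0207
gripper_force: 60.0
```

```bash
python3 -m inch '[{"x":0,"y":0,"z":-0.2,"wx":0,"wy":0,"wz":0,"gripper":-1},{"x":0,"y":0,"z":-0.4,"wx":0,"wy":0,"wz":0,"gripper":-1},{"x":0,"y":0,"z":-0.5,"wx":0,"wy":0,"wz":0,"gripper":-1},{"x":0,"y":0,"z":-0.5,"wx":0,"wy":0,"wz":0,"gripper":-1},{"x":0,"y":0,"z":-0.4,"wx":0,"wy":0,"wz":0,"gripper":-1},{"x":0,"y":0,"z":0,"wx":0,"wy":0,"wz":0,"gripper":-1},{"x":0,"y":0,"z":0,"wx":0,"wy":0,"wz":0,"gripper":-1}]'
python3 - <<'E'
from h import *
to(.565,.275,.174,None);to(.565,.275,.174,86.4)
E
```

```text
clock: 20.35
tcp_pos: [0.4631, -0.1019, 0.1729]
ee_rot: [-0.001, 0.679, 0.734, -0.0]
wrist_force: [0.3, 0.6, -3.5]
grip_width: 0.0209
gripper_force: 59.3
t 20.35 tcp [ 0.4631 -0.1019  0.1729] shift [ 6.132  2.179 -0.018] turn [0. 0. 0.] F [ 0.3  0.6 -3.5] grip 0.0209 59.3
t 20.35 tcp [ 0.4631 -0.1019  0.1729] shift [ 6.132  2.179 -0.018] turn [-0.009 -0.003  0.935] F [ 0.3  0.6 -3.5] grip 0.0209 59.3
```

The weight is on the gripper (-3.5 N). Carrying it to the reader.

```bash
python3 -m inch '[{"x":0.3,"y":0.11,"z":0,"wx":0,"wy":0,"wz":0,"gripper":-1},{"x":0.6,"y":0.21,"z":0,"wx":0,"wy":0,"wz":0,"gripper":-1},{"x":0.7,"y":0.25,"z":0,"wx":0,"wy":0,"wz":0,"gripper":-1},{"x":0.7,"y":0.25,"z":0,"wx":0,"wy":0,"wz":0,"gripper":-1},{"x":0.7,"y":0.25,"z":0,"wx":0,"wy":0,"wz":0,"gripper":-1},{"x":0.7,"y":0.25,"z":0,"wx":0,"wy":0,"wz":0,"gripper":-1},{"x":0.7,"y":0.25,"z":0,"wx":0,"wy":0,"wz":0,"gripper":-1},{"x":0.7,"y":0.25,"z":0,"wx":0,"wy":0,"wz":0,"gripper":-1},{"x":0.6,"y":0.2,"z":0,"wx":0,"wy":0,"wz":0,"gripper":-1},{"x":0.43,"y":0.16,"z":0,"wx":0,"wy":0,"wz":0,"gripper":-1}]'
python3 -m inch '[{"x":0,"y":0,"z":0,"wx":0,"wy":0,"wz":0.3,"gripper":-1},{"x":0,"y":0,"z":0,"wx":0,"wy":0,"wz":0.4,"gripper":-1},{"x":0,"y":0,"z":0,"wx":0,"wy":0,"wz":0.23,"gripper":-1},{"x":0,"y":0,"z":0,"wx":0,"wy":0,"wz":0,"gripper":-1},{"x":0,"y":0,"z":0,"wx":0,"wy":0,"wz":0,"gripper":-1}]'
python3 - <<'E'
from h import *
to(.565,.275,.068,86.4)
for n in ['wrist','scene']:
    p=capture(n)
    im=p['pixels'][:,:,::-1]
    if n=='scene': im=cv2.resize(im[120:300,310:490],(560,560))
    cv2.imwrite(f'pics/{n}5.png',im)
    w=cloud(p)
    print(n,'lid',rect(box(w,(.565,.275),.09,.155,.18)),'bottom z?',[(np.round(d['centre'],3),round(d['score'],2)) for d in tip_of(p,'cassette_center')[:2]+tip_of(p,'reader_corner')[:1]])
    if n=='wrist':
        a=np.radians(-3.6);e=np.array([[np.cos(a),np.sin(a)],[-np.sin(a),np.cos(a)]])
        loc=(w[...,:2]-np.array([.630,.3512]))@e.T
        for k in ((abs(loc[...,0])<.02)&(loc[...,1]<.0),(abs(loc[...,1])<.02)&(loc[...,0]<0)):
            print(rect(w[k&(w[...,2]>.049)&(w[...,2]<.056)]))
E
```

```text
clock: 21.6
tcp_pos: [0.5651, 0.2761, 0.1717]
ee_rot: [-0.001, 0.679, 0.734, -0.001]
wrist_force: [-0.3, 0.7, -3.5]
grip_width: 0.0213
gripper_force: 59.2
clock: 22.22
tcp_pos: [0.5656, 0.2746, 0.1734]
ee_rot: [-0.0, 0.728, 0.685, -0.0]
wrist_force: [0.2, -0.9, -3.6]
grip_width: 0.0206
gripper_force: 59.6
t 22.23 tcp [0.5656 0.2746 0.1734] shift [ 0.006 -0.01   1.756] turn [-0.003  0.001  0.01 ] F [ 0.2 -0.9 -3.6] grip 0.0206 59.6
wrist lid (17936, 'rect', array([565.9, 274. ]), array([110.1,  70.3]), 86.8, 'pca', np.float64(176.0), 'mean', array([0.5677, 0.3039, 0.1654])) bottom z? [(array([0.628, 0.354, 0.013]), 0.86)]
(2848, 'rect', array([629.5, 267.9]), array([166.2,  12.3]), 86.4, 'pca', np.float64(87.2), 'mean', array([0.6311, 0.2826, 0.0522]))
(4233, 'rect', array([551.5, 353.4]), array([ 32., 157.]), 85.6, 'pca', np.float64(175.7), 'mean', array([0.5514, 0.3623, 0.0522]))
scene lid (489, 'rect', array([567.4, 271.4]), array([114.6,  76.8]), 84.3, 'pca', np.float64(74.0), 'mean', array([0.5776, 0.2652, 0.1661])) bottom z? [(array([ 0.601, -0.025,  0.024]), 0.92), (array([0.568, 0.271, 0.141]), 0.88), (array([0.631, 0.35 , 0.014]), 0.68)]
```

View pics/wrist5.png

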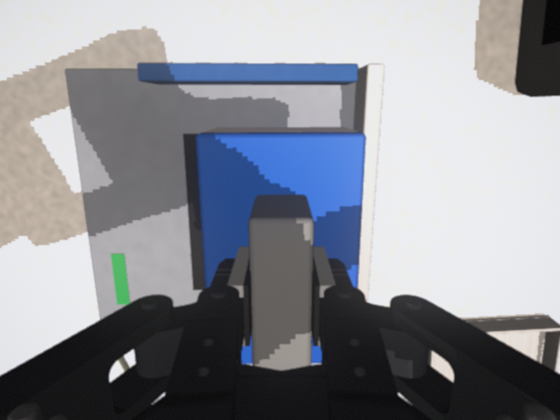

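View pics/scene5.png

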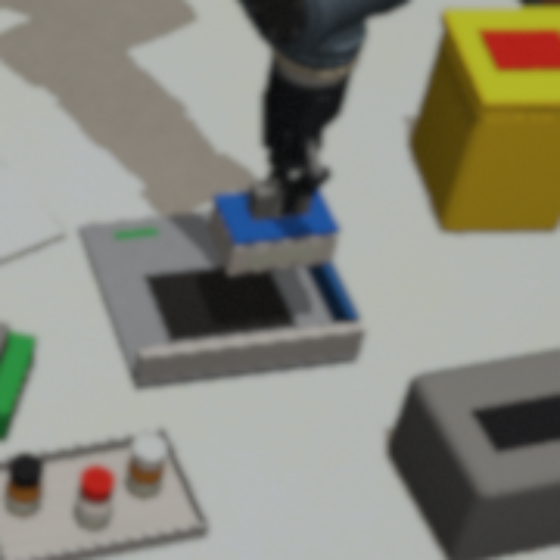

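Both views agree: the cassette (wrist (280,210), scene crop (275,225)) is level, square with the fences and inside the corner. Lower it.

```bash
python3 -m inch '[{"x":0,"y":0,"z":0.2,"wx":0,"wy":0,"wz":0,"gripper":-1},{"x":0,"y":0,"z":0.4,"wx":0,"wy":0,"wz":0,"gripper":-1},{"x":0,"y":0,"z":0.4,"wx":0,"wy":0,"wz":0,"gripper":-1},{"x":0,"y":0,"z":0.3,"wx":0,"wy":0,"wz":0,"gripper":-1},{"x":0,"y":0,"z":0.25,"wx":0,"wy":0,"wz":0,"gripper":-1},{"x":0,"y":0,"z":0.15,"wx":0,"wy":0,"wz":0,"gripper":-1},{"x":0,"y":0,"z":0,"wx":0,"wy":0,"wz":0,"gripper":-1}]'
python3 -m inch '[{"x":0,"y":0,"z":0.04,"wx":0,"wy":0,"wz":0,"gripper":-1},{"x":0,"y":0,"z":0.03,"wx":0,"wy":0,"wz":0,"gripper":-1},{"x":0,"y":0,"z":0,"wx":0,"wy":0,"wz":0,"gripper":-1}]'
```

```text
clock: 23.4
tcp_pos: [0.5656, 0.2747, 0.0713]
ee_rot: [-0.0, 0.729, 0.685, -0.0]
wrist_force: [-0.0, -0.0, -4.4]
grip_width: 0.0214
gripper_force: 59.4
clock: 23.78
tcp_pos: [0.5657, 0.2747, 0.0676]
ee_rot: [0.0, 0.729, 0.685, 0.0]
wrist_force: [-0.4, -0.7, -3.9]
grip_width: 0.0205
gripper_force: 59.4
```

```bash
python3 -m inch '[{"x":0,"y":0,"z":0.02,"wx":0,"wy":0,"wz":0,"gripper":-1},{"x":0,"y":0,"z":0,"wx":0,"wy":0,"wz":0,"gripper":-1}]'
python3 -m inch '[{"x":0,"y":0,"z":0.015,"wx":0,"wy":0,"wz":0,"gripper":-1},{"x":0,"y":0,"z":0,"wx":0,"wy":0,"wz":0,"gripper":-1}]'
```

```text
clock: 24.02
tcp_pos: [0.5658, 0.2748, 0.0664]
ee_rot: [0.0, 0.729, 0.685, 0.0]
wrist_force: [0.2, 0.5, -4.1]
grip_width: 0.0212
gripper_force: 59.6
clock: 24.28
tcp_pos: [0.5658, 0.2748, 0.0663]
ee_rot: [0.0, 0.729, 0.685, 0.0]
wrist_force: [-4.3, -1.2, 5.9]
grip_width: 0.0212
gripper_force: 60.8
```

Now on the plate, pressing about 9 N. Slide towards both fences.

```bash
python3 -m inch '[{"x":0.06,"y":0.06,"z":0,"wx":0,"wy":0,"wz":0,"gripper":-1},{"x":0.1,"y":0.1,"z":0,"wx":0,"wy":0,"wz":0,"gripper":-1},{"x":0.1,"y":0.1,"z":0,"wx":0,"wy":0,"wz":0,"gripper":-1},{"x":0.06,"y":0.06,"z":0,"wx":0,"wy":0,"wz":0,"gripper":-1},{"x":0,"y":0,"z":0,"wx":0,"wy":0,"wz":0,"gripper":-1}]'
python3 -m inch '[{"x":0,"y":0.03,"z":0,"wx":0,"wy":0,"wz":0,"gripper":-1},{"x":0,"y":0.03,"z":0,"wx":0,"wy":0,"wz":0,"gripper":-1},{"x":0,"y":0,"z":0,"wx":0,"wy":0,"wz":0,"gripper":-1}]'
```

```text
clock: 24.9
tcp_pos: [0.5868, 0.293, 0.0664]
ee_rot: [0.0, 0.729, 0.685, 0.001]
wrist_force: [-0.3, -0.2, 5.1]
grip_width: 0.021
gripper_force: 60.7
clock: 25.28
tcp_pos: [0.5893, 0.2929, 0.0664]
ee_rot: [-0.0, 0.729, 0.685, 0.0]
wrist_force: [-6.3, 0.1, 9.2]
grip_width: 0.0208
gripper_force: 61.4
```

```bash
python3 -m inch '[{"x":0,"y":0.02,"z":0,"wx":0,"wy":0,"wz":0,"gripper":-1},{"x":0,"y":0,"z":0,"wx":0,"wy":0,"wz":0,"gripper":-1}]'
python3 -m inch '[{"x":0.03,"y":0,"z":0,"wx":0,"wy":0,"wz":0,"gripper":-1},{"x":0.03,"y":0,"z":0,"wx":0,"wy":0,"wz":0,"gripper":-1},{"x":0,"y":0,"z":0,"wx":0,"wy":0,"wz":0,"gripper":-1}]'
```

```text
clock: 25.52
tcp_pos: [0.5895, 0.293, 0.0664]
ee_rot: [-0.001, 0.729, 0.685, -0.001]
wrist_force: [-12.3, 1.1, 14.1]
grip_width: 0.021
gripper_force: 62.0
clock: 25.9
tcp_pos: [0.5897, 0.2944, 0.0665]
ee_rot: [-0.0, 0.729, 0.685, -0.002]
wrist_force: [-13.6, -12.7, 18.0]
grip_width: 0.0215
gripper_force: 62.7
```

```bash
python3 -m inch '[{"x":0,"y":0,"z":-0.01,"wx":0,"wy":0,"wz":0,"gripper":-1},{"x":0.03,"y":0,"z":0,"wx":0,"wy":0,"wz":0,"gripper":-1},{"x":0,"y":0,"z":0,"wx":0,"wy":0,"wz":0,"gripper":-1}]'
python3 - <<'E'
from h import *
to(.59,.298,.066,86.4)
p=capture('wrist');w=cloud(p);cv2.imwrite('pics/w6.png',p['pixels'][:,:,::-1])
print('lid',rect(box(w,(.59,.294),.09,.0545,.068)))
print('lidall',rect(box(w,(.59,.294),.075,.0545,.066)))
a=np.radians(-3.6);e=np.array([[np.cos(a),np.sin(a)],[-np.sin(a),np.cos(a)]])
loc=(w[...,:2]-np.array([.629,.3512]))@e.T
k=(loc[...,1]>-.004)&(loc[...,1]<.02)&(loc[...,0]<-.075)&(loc[...,0]>-.15)&(w[...,2]>.049)&(w[...,2]<.055)
print('blue top local y pct',np.percentile(loc[k][:,1],[2,50,98]))
k=(loc[...,0]>-.075)&(loc[...,0]<.0)&(loc[...,1]>-.13)&(loc[...,1]<.02)&(w[...,2]>.0555)&(w[...,2]<.062)
print('lid local x,y pct',np.percentile(loc[k],[1,99],axis=0))
k=(loc[...,0]>-.004)&(loc[...,0]<.02)&(loc[...,1]>-.2)&(loc[...,1]<.0)&(w[...,2]>.049)&(w[...,2]<.055)
print('steel top local x pct',np.percentile(loc[k][:,0],[2,50,98]))
E
```

```text
clock: 26.28
tcp_pos: [0.5898, 0.2963, 0.0665]
ee_rot: [-0.0, 0.729, 0.684, -0.002]
wrist_force: [-10.9, -10.8, 13.7]
grip_width: 0.0208
gripper_force: 61.8
t 26.27 tcp [0.5898 0.2963 0.0665] shift [0.029 0.001 0.008] turn [-0.025  0.019 -0.001] F [-10.9 -10.8  13.7] grip 0.0208 61.8
lid (17535, 'rect', array([586.1, 302.6]), array([123.3,  88.5]), 86.4, 'pca', np.float64(176.0), 'mean', array([0.592 , 0.3254, 0.0584]))
lidall (17467, 'rect', array([591.6, 302.4]), array([123.3,  72.5]), 86.8, 'pca', np.float64(176.0), 'mean', array([0.592 , 0.3254, 0.0584]))
blue top local y pct [0.00088089 0.00694572 0.01253272]
lid local x,y pct [[-0.06940527 -0.10707232]
 [-0.00109398 -0.00338016]]
steel top local x pct [0.00077664 0.00604462 0.01118138]
```

View pics/w6.png

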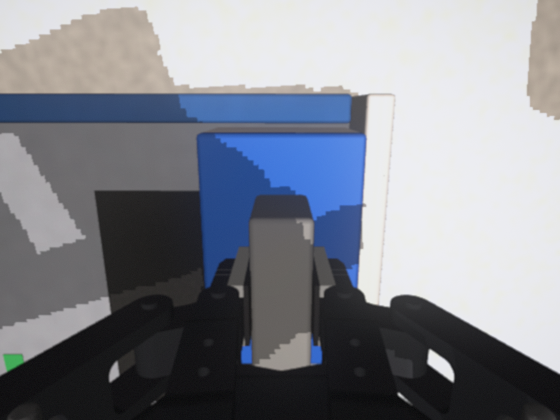

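The view shows the lid touching steel at column 362, with a strip still visible between the lid edge (row 132) and the blue fence (row 123), about 4 mm. Ease the down force and push on.

```bash
python3 -m inch '[{"x":0,"y":-0.005,"z":-0.01,"wx":0,"wy":0,"wz":0,"gripper":-1},{"x":0.03,"y":0,"z":0,"wx":0,"wy":0,"wz":0,"gripper":-1},{"x":0,"y":0,"z":0,"wx":0,"wy":0,"wz":0,"gripper":-1}]'
python3 -m inch '[{"x":0.02,"y":0,"z":0,"wx":0,"wy":0,"wz":0,"gripper":-1},{"x":0,"y":0,"z":0,"wx":0,"wy":0,"wz":0,"gripper":-1}]'
```

```text
clock: 26.7
tcp_pos: [0.59, 0.2988, 0.0665]
ee_rot: [-0.0, 0.729, 0.685, -0.002]
wrist_force: [-6.8, -5.2, 4.1]
grip_width: 0.0209
gripper_force: 60.7
clock: 26.95
tcp_pos: [0.59, 0.2998, 0.0665]
ee_rot: [-0.0, 0.729, 0.685, -0.002]
wrist_force: [-6.9, -6.4, 5.3]
grip_width: 0.0213
gripper_force: 60.8
```

```bash
python3 -m inch '[{"x":0.02,"y":0,"z":0,"wx":0,"wy":0,"wz":0,"gripper":-1},{"x":0,"y":0,"z":0,"wx":0,"wy":0,"wz":0,"gripper":-1}]'
python3 -m inch '[{"x":0.02,"y":0,"z":0,"wx":0,"wy":0,"wz":0,"gripper":-1},{"x":0,"y":0,"z":0,"wx":0,"wy":0,"wz":0,"gripper":-1}]'
python3 -m inch '[{"x":0.02,"y":0,"z":0,"wx":0,"wy":0,"wz":0,"gripper":-1},{"x":0,"y":0,"z":0,"wx":0,"wy":0,"wz":0,"gripper":-1}]'
```

```text
clock: 27.2
tcp_pos: [0.5901, 0.2999, 0.0666]
ee_rot: [0.0, 0.729, 0.685, -0.003]
wrist_force: [-8.2, -13.3, 7.4]
grip_width: 0.021
gripper_force: 61.2
clock: 27.45
tcp_pos: [0.59, 0.2999, 0.0666]
ee_rot: [0.0, 0.729, 0.684, -0.003]
wrist_force: [-9.0, -20.4, 10.4]
grip_width: 0.0212
gripper_force: 61.6
clock: 27.7
tcp_pos: [0.59, 0.3, 0.0666]
ee_rot: [0.001, 0.729, 0.684, -0.004]
wrist_force: [-10.6, -27.4, 13.7]
grip_width: 0.0211
gripper_force: 62.0
```

The blue fence is met (hard stop at y=0.300). Balance the two pushes and check.

```bash
python3 -m inch '[{"x":-0.02,"y":0.02,"z":0,"wx":0,"wy":0,"wz":0,"gripper":-1},{"x":0,"y":0,"z":-0.005,"wx":0,"wy":0,"wz":0,"gripper":-1},{"x":0,"y":0,"z":0,"wx":0,"wy":0,"wz":0,"gripper":-1},{"x":0,"y":0,"z":0,"wx":0,"wy":0,"wz":0,"gripper":-1}]'
python3 - <<'E'
from h import *
to(.59,.30,.066,86.4)
p=capture('wrist');w=cloud(p)
cv2.imwrite('pics/w7.png',np.vstack([p['pixels'][60:320,:,::-1],cv2.resize(capture('scene')['pixels'][100:300,100:500,::-1],(560,280))]))
q=w[130:220,215:345].reshape(-1,3);q=q[(q[:,2]>.05)&(q[:,2]<.07)]
A=np.c_[q[:,:2],np.ones(len(q))];c=np.linalg.lstsq(A,q[:,2],rcond=None)[0];print('lid slope',c[:2],'z',np.median(q[:,2]))
E
```

```text
clock: 28.2
tcp_pos: [0.5901, 0.3, 0.0666]
ee_rot: [-0.0, 0.729, 0.685, -0.005]
wrist_force: [-15.4, -19.8, 13.4]
grip_width: 0.0211
gripper_force: 61.6
t 28.2 tcp [0.5901 0.3    0.0666] shift [ 0.    -0.001  0.01 ] turn [-0.045  0.041 -0.   ] F [-15.4 -19.8  13.4] grip 0.0211 61.6
lid slope [-0.00778612 -0.05583141] z 0.058424473116257813
```

View pics/w7.png

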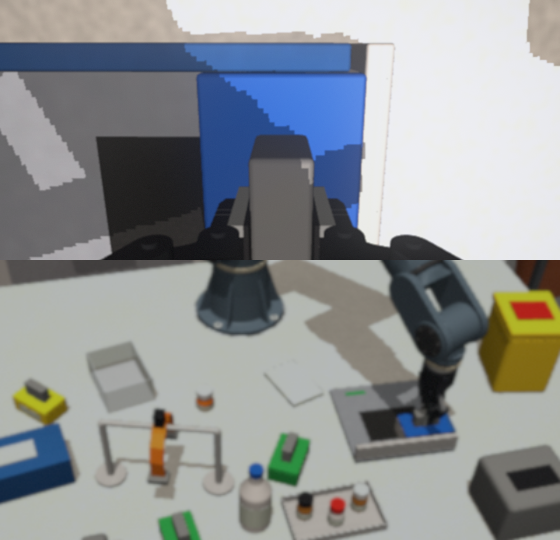

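The cassette is tight in the corner and the headband hangs on the rail. The lid slope fit may have included an edge, so I'll recheck it against the plate.

```bash
python3 - <<'E'
from h import *
p=capture('wrist');w=cloud(p)
def fit(rs,cs,z0,z1):
    q=w[rs,cs].reshape(-1,3);q=q[(q[:,2]>z0)&(q[:,2]<z1)]
    for _ in range(4):
        A=np.c_[q[:,:2],np.ones(len(q))];c=np.linalg.lstsq(A,q[:,2],rcond=None)[0];e=abs(q[:,2]-A@c);q=q[e<=3*np.median(e)+1e-4]
    print(len(q),'slope',np.round(c[:2],4),'z',np.median(q[:,2]),'res',np.median(e))
fit(slice(145,190),slice(215,345),.05,.07)
fit(slice(140,190),slice(120,185),.005,.02)
fit(slice(200,290),slice(110,190),.005,.02)
for v in (138,145,155,165,175,185): print(v,np.round(np.median(w[v,220:245],0),4),np.round(np.median(w[v,330:345],0),4))
E
```

```text
5641 slope [-0.0051 -0.0016] z 0.05845825387130793 res 0.0004002265063579348
3105 slope [0.0028 0.0002] z 0.012298647391043277 res 0.0004074109431796268
6915 slope [0.0012 0.0006] z 0.012696471486712407 res 0.000393280046433229
138 [nan nan nan] [0.6161 0.3504 0.0578]
145 [0.5735 0.3504 0.0586] [0.6161 0.3477 0.0586]
155 [0.5732 0.3463 0.0588] [0.6161 0.3436 0.0585]
165 [nan nan nan] [0.6159 0.3394 0.0582]
175 [0.5722 0.338  0.0587] [0.6157 0.3353 0.0582]
185 [0.5718 0.3338 0.0585] [0.6157 0.3309 0.0582]
```

Flat within 0.4°, at seated height, with about 15 N and 20 N on the fences. Handing in.

```bash
python3 - <<'E'
from bench import r
print(r.close_job())
E
```

```text
the job is handed in; nothing more can be done
None
```

I hung the headband on the rail and let go of it, then pressed the cassette flat into the reader corner and handed the job in still holding it, with about 15 N towards the steel fence and 20 N towards the blue; the hand-in returned no verdict.

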